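Make up the ring-biscuit kit and the rosette kit on their carrier trays

TASK

Make up the kits for the two biscuit stations, each on its carrier tray. The ring-biscuit kit goes on the tray with the widest cutter pocket: the smallest cutter standing inside the largest one, both rim up in the cutter pocket, with the smooth round-tipped nozzle in the nozzle pocket. The rosette kit goes on the other tray: the middle cutter rim up in the cutter pocket and the larger, fluted nozzle in the nozzle pocket; everything stands upright and flat on its pocket's floor, and the white nozzle, timer and marker stay where they are.

Things in the scene. Friction and masses are not known exactly. Their poses are not given: they have to be found in the camera images.
- ring_kit_tray: Fixed shallow steel tray with a white plastic insert: 119 (x) x 193 (y) x 12 mm, origin at the centre of its underside, z up. The one of the two whose pockets differ much in size. Two round pockets in the insert, 8 mm deep (grey floor 4 mm above the table): cutter pocket, 80 mm across, at tray x = 0, y = -44 mm; nozzle pocket, 48 mm across, at x = 0, y = +38 mm.
- rosette_kit_tray: Fixed shallow steel tray with a white plastic insert: 119 (x) x 193 (y) x 12 mm, origin at the centre of its underside, z up. The one of the two whose pockets are nearly alike in size. Two round pockets in the insert, 8 mm deep (grey floor 4 mm above the table): cutter pocket, 68 mm across, at tray x = 0, y = -44 mm; nozzle pocket, 56 mm across, at x = 0, y = +38 mm.
- large_cutter: Plain steel round biscuit cutter, the largest of three: an open ring 64 mm across its rolled upper rim, 35 mm high, standing rim up; open at top and bottom, so it can stand round something smaller. The clear opening inside is about 56 mm. It can be gripped across its outside from above. Origin at the centre of its underside, z up.
- middle_cutter: Plain steel round biscuit cutter, the middle one of three: an open ring 51 mm across its rolled upper rim, 35 mm high, standing rim up; open at top and bottom, so it can stand round something smaller. It can be gripped across its outside from above. Origin at the centre of its underside, z up.
- small_cutter: Plain steel round biscuit cutter, the smallest of three: an open ring 40 mm across its rolled upper rim, 35 mm high, standing rim up; open at top and bottom, so it can stand round something smaller. It stands inside the largest cutter with about 8 mm to spare all round. It can be gripped across its outside from above. Origin at the centre of its underside, z up.
- smooth_nozzle: Steel piping nozzle, a hollow cone standing on its wide end: 32 mm across the foot, 42 mm high. The smaller of the two steel nozzles; its wall is smooth and its tip opening plain and round. It can be gripped round the cone from above. Origin at the centre of its underside, z up.
- fluted_nozzle: Steel piping nozzle, a hollow cone standing on its wide end: 39 mm across the foot, 50 mm high. The larger of the two steel nozzles; its upper wall is fluted, down from a star-shaped tip opening. It can be gripped round the cone from above. Origin at the centre of its underside, z up.
- white_nozzle: White plastic machine nozzle with a thick collar, 48 mm across, 52 mm high, standing upright, loose. A bystander: to be left where it is. Origin at the centre of its underside.
- timer: White kitchen timer lying on its back, 70 (x) x 64 (y) x 19 mm, loose. A bystander: to be left where it is. Origin at the centre of its underside.
- marker: Black and white felt marker lying along its y axis, 142 mm long, 17 mm thick, loose. A bystander: to be left where it is. Origin at the centre of its underside.
Not all that is in view belongs to the job. Leave any orange or purple look-alike of the small_cutter alone.

How it is judged:
At the end, for the whole second after the job is handed in: All five stand in their pockets: underside under 7.5 mm above the tray's underside, upright within 0.1 rad, at rest, within 13 mm of the pocket's centre along each tray axis (smallest cutter 20 mm, and its centre within 12 mm of the largest cutter's, inside it) (x of large_cutter in the frame of ring_kit_tray between -0.013 and 0.013 m and y of large_cutter in the frame of ring_kit_tray between -0.057 and -0.031 m and z of each of large_cutter, small_cutter, smooth_nozzle in the frame of ring_kit_tray below 0.0075 m and angle between each of large_cutter, small_cutter, smooth_nozzle, middle_cutter, fluted_nozzle's own z axis and vertical below 0.1 rad and linear speed of each of large_cutter, small_cutter, smooth_nozzle, middle_cutter, fluted_nozzle below 0.02 m/s and x of small_cutter in the frame of ring_kit_tray between -0.02 and 0.02 m and y of small_cutter in the frame of ring_kit_tray between -0.064 and -0.024 m and horizontal distance between small_cutter and large_cutter below 0.012 m and x of smooth_nozzle in the frame of ring_kit_tray between -0.013 and 0.013 m and y of smooth_nozzle in the frame of ring_kit_tray between 0.025 and 0.051 m and x of middle_cutter in the frame of rosette_kit_tray between -0.013 and 0.013 m and y of middle_cutter in the frame of rosette_kit_tray between -0.057 and -0.031 m and z of each of middle_cutter, fluted_nozzle in the frame of rosette_kit_tray below 0.0075 m and x of fluted_nozzle in the frame of rosette_kit_tray between -0.013 and 0.013 m and y of fluted_nozzle in the frame of rosette_kit_tray between 0.025 and 0.051 m); the robot touches nothing.
It fails at once if the white nozzle, the timer or the marker is pushed more than 30 mm from its place or tipped over (distance of any of white_nozzle, timer, marker from where it was at the start of the episode above 0.03 m or angle between white_nozzle's own z axis and vertical above 0.7 rad).
It also fails if it takes over 115 s, if anything falls off the work surface, if the arm or the gripper's body presses on something with over 40 N, if the wrist force passes 120 N, or if a joint passes its speed limit or range.

ROBOT

A 7-joint arm with a two-finger parallel gripper is mounted at the origin on a cart in front of the work surface, level with it; the furniture and walls round the work are solid. World frame = base frame: x ahead of the robot, y to its left, z up, the work surface at z = 0. Lengths are in m, angles in rad, forces in N, time in s.
With the tool pointing down it reaches from about 0.425 to 0.925 m from the base axis. Payload 6.8 kg.
Tool frame: the origin (TCP) lies at the very end of the fingers, on their centre line; the grasp point (between the pads) lies 19 mm behind it; z points along the fingers, y is the line along which they close (so a half turn about z gives the same grasp; the last joint's range is limited). The gripper opens to 85 mm and grips with 20 to 120 N. Pads are 22 mm wide; open, the fingers measure 114 mm over their backs; the gripper's body (76 mm by 85 mm) begins 54 mm behind the grasp point. The pads swing forward as they close: fully open they stand 13 mm farther back than shut.
Start: joints at [-1.441, 0.477, 0.022, 1.555, -0.011, 1.109, -0.083], TCP at [0.159, 0.656, 0.231] pointing down, gripper open.
Joint ranges: [-2.96, 2.96], [-0.34, 2.1], [-1.41, 1.46], [0.24, 2.44], [-1.37, 4.51], [0.17, 1.92], [-2.96, 2.96]. Speed limits (rad/s): [2.39, 2.39, 3.14, 3.14, 3.14, 3.14, 3.14].

INTERFACE

Orientations are given as a rotation vector (axis times angle).
In Python, from bench import get_obs, viewer, r gives the robot as it stands. The module is installed in compiled form; this text tells all that it offers.
- The arm moves only by the tool play_rows, never from a script. Its argument "commands" is a list that holds one entry, the list of rows, each a list of 5 numbers: the gripper's target within -1 to 1 (shut at 1, half-way at 0, fully open at -1), then the shift along the tool's x, y, z scaled (see below), then the turn about the tool's z scaled (see below). A call has 1 to 12 rows; each row is the pose to reach, as a shift and turn from the pose commanded when the call began, along the tool's axes at that moment; what a row does not reach only later rows make up. The controller multiplies each number of a shift by 0.2 m and each number of a turn by pi/2 rad. A row lasts 1/12 s, in which the tool goes at most 41.7 mm and 7.16 degrees, less where a joint would pass 70% of its speed; a pose out of reach is approached as far as the arm can. A call with a number of a shift or a turn outside -1 to 1 is refused whole. A call with a gripper value outside its range is refused whole. The fingers move at their own pace and stop on an object; "grip_force" is the grip in N (left out, the last holds). Time passes only in rows, so rows that repeat a pose let the fingers close. It gives the time, the measured TCP pose, the force, the opening and the grip force at its end, in the units of the state.
- get_obs(): the state, without advancing time (a new reading comes with each control period).
- viewer.grab_frame(name): name is "side" or "top" or "wrist"; returns a dict with "pixels" (420x560x3 uint8, red, green, blue), "fovy" (degrees; the focal length in pixels is half the picture's height over the tangent of half this angle, whatever the lens; pixels are square), "cx", "cy" (the principal point, pixels), "world_to_cam" (4x4, takes a point from world to camera coordinates); the wrist camera has in their place "hand_eye" (4x4, takes a point from camera to tool coordinates, whose origin is the TCP and whose axes are the flange's). Camera axes: x right, y up, looking along -z (the intrinsics and any distortion apply to the point x, -y, -z); pixel columns grow to the right and rows downward; lengths in m; the calibration is good to about 2 mm. A picture is of the moment at which its call begins: read the wrist's pose just before it. There is no depth.
- r.hand_in(): hands the job in; it is judged then, once.
Trained networks look in a picture, given as the dict that the camera call returned (one of the last four; its "shot" number tells which), for a name from the list of things; names that differ only in an ending like _2 or _b are one class to them, and where a whole thing is asked for, a point or a joint stands for the part that bears it (a point fixed in the world has none). Each returns a list of dicts, best first, with "score" (0 to 1); they miss things now and then, are a little off and sometimes report something else, mostly with a low value. They report only what shows in the picture. A call takes as long as a camera call. They do not tell look-alikes from the thing itself.
- viewer.trace(picture, thing): "pixels" (420x560 bool, what is visible of it) and "rect" ([left, top, right, bottom] in pixels, round what is visible of it).
The state is a dict: "clock": time; "joints": joint angles; "qvel": joint speeds; "tau": joint torques, N m; "tcp_pos": TCP position; "orientation": TCP orientation; "contact_force": force on the tool from outside, world axes, zero at the start; "moment": the same for the moment, N m; "grip_width": finger opening in m; "gripper_force": force on a finger pad.
Only numpy, scipy, OpenCV 4.12 (cv2) and the standard library are available. Lean on these libraries where they do the work, as an engineer would, in place of code of your own. Each camera call takes 0.05 s, during which the arm holds its last target. There are 200 camera calls.

## Working session

There is one attempt and no reset: what is moved stays moved. The work goes in short steps, Python scripts to look and compute and a tool call to move; the robot and the scene stay as the last step left them, time stands still between calls to the robot, and variables do not carry over. Pictures are saved under pics/ and viewed, at most 17 in all, crops included, and the job is handed in when it is done.

Besides the shell and the picture viewer there is one more tool, called after "Call:" as name([rows], argument=value, ...), one row to a line, values as JSON. play_rows: Moves the arm, as the interface text tells. Shifts and turns lie within -1 to 1; 1 stands for 0.2 m of shift or pi/2 rad of turn. Its arguments: {"type":"object","properties":{"commands":{"type":"array","items":{"type":"array","items":{"type":"array","items":{"type":"number","minimum":-1,"maximum":1}}}},"grip_force":{"type":"number"}},"required":["commands"]}

```bash
mkdir -p pics; ls
python3 - <<'E'
from bench import get_obs, viewer, r
import cv2
print(get_obs())
for n in("top","side"):
    f=viewer.grab_frame(n); cv2.imwrite(f"pics/{n}0.png",f["pixels"][:,:,::-1]); print({k:v for k,v in f.items() if k!="pixels"})
E
```

```text
pics
{'clock': 0.0, 'joints': array([-1.44110572,  0.47778685,  0.02234415,  1.55647935, -0.01150442,
        1.10931008, -0.08309597]), 'qvel': array([-7.05605974e-04,  9.32980582e-05,  3.71671779e-04,  8.69472872e-04,
       -6.89284741e-05, -4.42081036e-05,  3.34578861e-04]), 'tau': array([ 4.26296119e-04, -5.96450293e+01,  1.60789121e+00, -2.81199092e+01,
        1.23970862e-02,  9.31378832e-03, -1.92131733e-05]), 'tcp_pos': array([0.1588741 , 0.65540854, 0.23032292]), 'orientation': array([-3.72600721e-01, -3.11933249e+00,  2.91138718e-03]), 'contact_force': array([ 0.00224496,  0.32502043, -0.26498253]), 'moment': array([ 0.02930058,  0.02612554, -0.03217272]), 'gripper_force': 0.0, 'grip_width': 0.08552503025625939}
{'fovy': 53.94245245754497, 'cx': 279.7419261599596, 'cy': 208.50038073726088, 'world_to_cam': array([[-1.04853226e-02, -9.99944749e-01,  7.46758837e-04,
         1.47726549e-02],
       [ 9.79900299e-01, -1.01263530e-02,  1.99230673e-01,
        -5.46655457e-01],
       [-1.99212104e-01,  2.82074710e-03,  9.79952336e-01,
        -9.90337640e-01],
       [ 0.00000000e+00,  0.00000000e+00,  0.00000000e+00,
         1.00000000e+00]]), 'shot': 1}
{'fovy': 57.34628207536869, 'cx': 275.41477485291193, 'cy': 210.4232342843685, 'world_to_cam': array([[ 9.95742685e-01, -9.21752958e-02, -4.70032121e-04,
        -5.56822379e-01],
       [ 6.16356757e-02,  6.62023210e-01,  7.46944652e-01,
        -9.16182795e-02],
       [-6.85386720e-02, -7.43793643e-01,  6.64886055e-01,
        -8.20231953e-01],
       [ 0.00000000e+00,  0.00000000e+00,  0.00000000e+00,
         1.00000000e+00]]), 'shot': 2}
```

View pics/top0.png

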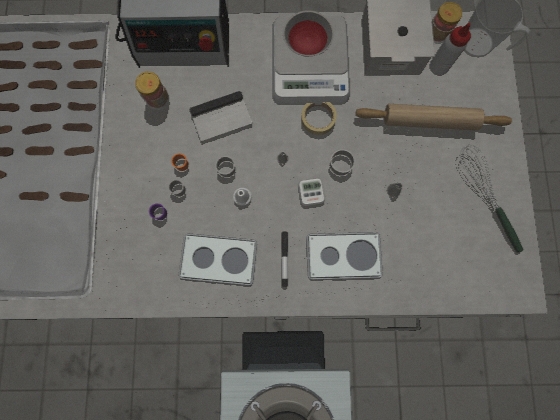

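View pics/side0.png

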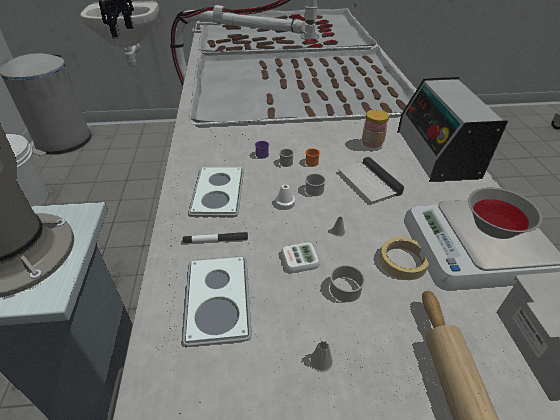

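The top picture shows the rosette tray at (218,259), the ring tray at (344,256) and the marker at (284,259). The timer is at (312,192) and the white nozzle at (242,197). The large cutter is at (341,162), the middle one at (226,167) and the smooth nozzle at (283,158). The fluted nozzle is at (394,191).

Candidates for the small cutter are orange (180,162), purple (158,212) and steel (177,188), so I choose the steel one.

```bash
cat > h.py <<'E'
from bench import get_obs, viewer, r
import numpy as np, cv2
from scipy.optimize import least_squares
from scipy.spatial.transform import Rotation as R
# silhouettes as circles (z, radius)
M={'large_cutter':[(0,.0305),(.035,.032)],'middle_cutter':[(0,.024),(.035,.0255)],'small_cutter':[(0,.0185),(.035,.020)],
 'smooth_nozzle':[(0,.016),(.042,.004)],'fluted_nozzle':[(0,.0195),(.05,.006)],'white_nozzle':[(0,.024),(.052,.008)]}
def W2C(f,o=None):
    if 'world_to_cam' in f: return f['world_to_cam']
    T=np.eye(4); T[:3,:3]=R.from_rotvec(o['orientation']).as_matrix(); T[:3,3]=o['tcp_pos']
    return np.linalg.inv(T@f['hand_eye'])
def proj(f,P,o=None):
    c=(W2C(f,o)@np.c_[P,np.ones(len(P))].T)[:3]; F=210/np.tan(np.radians(f['fovy'])/2)
    return np.c_[f['cx']+F*c[0]/-c[2], f['cy']-F*c[1]/-c[2]]
def unproj(f,uv,z,o=None):
    uv=np.atleast_2d(np.asarray(uv,float)); F=210/np.tan(np.radians(f['fovy'])/2)
    d=np.c_[(uv[:,0]-f['cx'])/F,-(uv[:,1]-f['cy'])/F,-np.ones(len(uv))]
    C=np.linalg.inv(W2C(f,o)); d=d@C[:3,:3].T; p=C[:3,3]
    return p+d*((z-p[2])/d[:,2])[:,None]
a=np.linspace(0,2*np.pi,60)
def circ(x,y,z,r): return np.c_[x+r*np.cos(a),y+r*np.sin(a),0*a+z]
def rectof(f,n,xy,o=None):
    p=np.vstack([proj(f,circ(*xy,z,r),o) for z,r in M[n]]); return np.r_[p.min(0),p.max(0)]
def fit(n,views,x0):
    """views: list of (frame, rect, obs)"""
    s=least_squares(lambda q:np.concatenate([rectof(f,n,q,o)-np.array(b)-[0,0,1,1] for f,b,o in views]),x0,loss='soft_l1')
    return s.x,np.abs(s.fun).max()
E
python3 - <<'E'
from h import *
t=viewer.grab_frame('top'); s=viewer.grab_frame('side')
for n in list(M)+['timer','marker']:
    ds=[viewer.trace(f,n) for f in(t,s)]
    for f,d in zip('ts',ds): print(n,f,[(round(e['score'],2),[int(v) for v in e['rect']]) for e in d[:4]])
    if n in M and ds[0]:
        for e in ds[0][:4]:
            b=e['rect']; x0=unproj(t,[(b[0]+b[2])/2,(b[1]+b[3])/2],.02)[0,:2]
            print('   top',fit(n,[(t,b,None)],x0))
            for g in ds[1][:4]:
                q,res=fit(n,[(t,b,None),(s,g['rect'],None)],x0)
                if res<6: print('   both',q.round(4),res.round(1))
img=t['pixels']; S=img.astype(int)
for n in('ring_kit_tray','rosette_kit_tray'):
  for e in viewer.trace(t,n)[:2]:
    print(n,e['score'],e['rect'])
    l,u,rr,b=[int(v) for v in e['rect']]
    print(unproj(t,cv2.boxPoints(cv2.minAreaRect(np.argwhere(e['pixels'])[:,::-1].astype(np.float32))),.012)[:,:2].round(4).tolist())
    g=cv2.cvtColor(img[u:b+1,l:rr+1],cv2.COLOR_RGB2GRAY); th,m=cv2.threshold(g,0,255,cv2.THRESH_BINARY_INV+cv2.THRESH_OTSU)
    k,lab,st,ce=cv2.connectedComponentsWithStats(m)
    for i in range(1,k):
        if st[i,4]>150: print(st[i], unproj(t,ce[i]+[l,u],.007)[0].round(4), 'diam',(np.array([st[i,2],st[i,3]])).tolist())
E
```

```text
large_cutter t [(0.73, [328, 150, 356, 177])]
large_cutter s [(0.57, [329, 263, 366, 302])]
   top (array([ 0.67301214, -0.16168201]), np.float64(2.0026101385456627))
   both [ 0.6802 -0.1597] 3.3
middle_cutter t [(0.6, [214, 154, 234, 175])]
middle_cutter s []
   top (array([0.67236907, 0.15341028]), np.float64(0.64034401701511))
small_cutter t [(0.53, [168, 179, 185, 197]), (0.53, [150, 206, 169, 221]), (0.52, [173, 152, 190, 173])]
small_cutter s [(0.76, [305, 147, 317, 166]), (0.6, [279, 150, 294, 168]), (0.55, [256, 140, 266, 160])]
   top (array([0.60946536, 0.27828291]), np.float64(0.7418626722631814))
   both [0.6132 0.277 ] 2.6
   top (array([0.5399837 , 0.31942144]), np.float64(0.7153413168564668))
   both [0.5444 0.3195] 4.0
   top (array([0.67974246, 0.26855436]), np.float64(1.7832588261545368))
   both [0.6826 0.2699] 2.8
smooth_nozzle t [(0.54, [273, 152, 290, 166])]
smooth_nozzle s [(0.61, [331, 220, 344, 234])]
   top (array([ 6.91617584e-01, -4.20194244e-04]), np.float64(2.90101937144118))
   both [ 0.6986 -0.0053] 4.7
fluted_nozzle t [(0.71, [385, 183, 402, 197])]
f
[... 331 characters left out ...]
745222576))
   both [0.589 0.11 ] 3.0
   top (array([ 0.68619705, -0.16735211]), np.float64(7.9052978428263145))
timer t [(0.59, [297, 179, 327, 209])]
timer s [(0.76, [283, 242, 318, 272])]
marker t [(0.81, [279, 232, 287, 289])]
marker s [(0.78, [185, 233, 245, 240])]
rosette_kit_tray 0.79 [178.6, 231.8, 258.7, 287.1]
[[0.3763, 0.2718], [0.4975, 0.2637], [0.475, 0.0683], [0.3547, 0.0807]]
[   0    0   81   57 1763] [0.4242 0.1679 0.007 ] diam [81, 57]
[ 14  16  22  22 387] [0.4299 0.2095 0.007 ] diam [22, 22]
[ 43  16  27  27 568] [0.4216 0.1276 0.007 ] diam [27, 27]
rosette_kit_tray 0.61 [276.6, 154.8, 290.3, 162.2]
[[0.7064, 0.0121], [0.7062, -0.0123], [0.6835, -0.012], [0.6837, 0.0123]]
```

Call:
play_rows([
  [[-0.4,-1,-0.5,0,0.849],[-0.4,-1,-0.5,0,0.849],[-0.4,-1,-0.5,0,0.849],[-0.4,-1,-0.5,0,0.849],[-0.4,-1,-0.5,0,0.849],[-0.4,-1,-0.5,0,0.849],[-0.4,-1,-0.5,0,0.849],[-0.4,-1,-0.5,0,0.849],[-0.4,-1,-0.5,0,0.849],[-0.4,-1,-0.5,0,0.849],[-0.4,-1,-0.5,0,0.849]],
])

```text
clock: 2.02
tcp_pos: [0.3298, 0.5117, 0.2314]
orientation: [-2.229, -2.214, -0.0]
contact_force: [0.2, -0.4, 0.3]
grip_width: 0.0597
gripper_force: 0.0
```

Run:
```python
from h import *
o=get_obs(); f=viewer.grab_frame('wrist'); print(o['tcp_pos'],R.from_rotvec(o['orientation']).as_matrix().round(3).tolist(),o['grip_width'],f['hand_eye'].round(3).tolist(),f['fovy'])
# view footprint
print(unproj(f,[[280,210],[0,0],[560,0],[0,420],[560,420]],0,o).round(3))
print(unproj(f,[[280,210]],.02,o)-o['tcp_pos'])
# ring tray pockets from the top view
t=viewer.grab_frame('top'); l,u,rr,b=300,225,390,290
m=(cv2.cvtColor(t['pixels'],cv2.COLOR_RGB2GRAY)[u:b,l:rr]<150).astype(np.uint8)
g=cv2.cvtColor(t['pixels'],cv2.COLOR_RGB2GRAY)[u:b,l:rr]; m=cv2.threshold(g,0,255,cv2.THRESH_BINARY_INV+cv2.THRESH_OTSU)[1]
k,lab,st,ce=cv2.connectedComponentsWithStats(m)
for i in range(1,k):
    if st[i,4]>150: print(st[i], unproj(t,ce[i]+[l,u],.007)[0].round(4))
```

```text
[0.32981219 0.5117363  0.23140001] [[0.007, 1.0, 0.0], [1.0, -0.007, 0.0], [0.0, 0.0, -1.0]] 0.05974659158627135 [[0.0, 0.962, 0.274, 0.069], [1.0, 0.0, -0.001, -0.001], [-0.001, 0.274, -0.962, -0.142], [0.0, 0.0, 0.0, 1.0]] 65.0624218991564
[[ 0.329  0.476  0.   ]
 [ 0.052  0.696  0.   ]
 [ 0.61   0.692  0.   ]
 [-0.075  0.166  0.   ]
 [ 0.731  0.159  0.   ]]
[[-0.00067807 -0.02973027 -0.21140001]]
[   0    0   90   65 3025] [ 0.4227 -0.1581  0.007 ]
[ 46  14  32  32 779] [ 0.4322 -0.2012  0.007 ]
[ 20  21  20  19 290] [ 0.4314 -0.1188  0.007 ]
```

Call:
play_rows([
  [[-0.4,-1,1,0.2,0],[-0.4,-1,1,0.2,0],[-0.4,-1,1,0.2,0],[-0.4,-1,1,0.2,0],[-0.4,-1,1,0.2,0],[-0.4,-1,1,0.2,0],[-0.4,-1,1,0.2,0],[-0.4,-1,1,0.2,0],[-0.4,-1,1,0.2,0]],
])

```text
clock: 2.87
tcp_pos: [0.5314, 0.3087, 0.1911]
orientation: [2.225, 2.217, -0.001]
contact_force: [-0.9, 0.6, 0.3]
grip_width: 0.0598
gripper_force: 0.0
```

Run:
```python
from h import *
o=get_obs(); f=viewer.grab_frame('wrist'); cv2.imwrite('pics/w1.png',f['pixels'][:,:,::-1]); print(o['tcp_pos'],o['grip_width'])
for n in('small_cutter','middle_cutter'):
  for e in viewer.trace(f,n)[:4]:
    b=e['rect']; x0=unproj(f,[(b[0]+b[2])/2,(b[1]+b[3])/2],.02,o)[0,:2]
    print(n,round(e['score'],2),np.round(b),fit(n,[(f,b,o)],x0))
```

```text
[0.53141294 0.30872752 0.19114164] 0.05978229881048191
small_cutter 0.96 [409. 201. 463. 247.] (array([0.68632375, 0.27519917]), np.float64(0.272661687586492))
small_cutter 0.8 [344. 196. 387. 245.] (array([0.61506349, 0.27903746]), np.float64(2.115060516982851))
small_cutter 0.7 [279. 154. 322. 197.] (array([0.55012387, 0.32508203]), np.float64(1.2927413958841214))
```

View pics/w1.png

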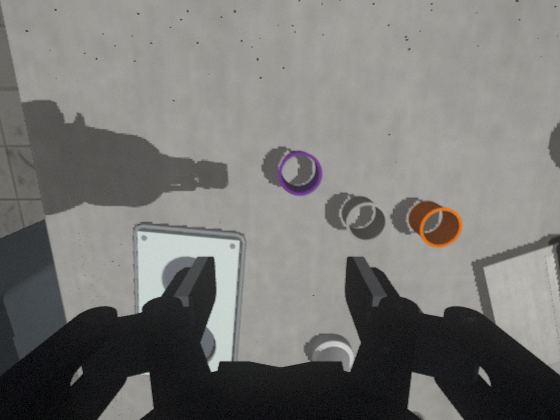

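The picture shows the steel small cutter at (362,217), purple at (300,173) and orange at (436,224). The steel one is the target, so I go closer above it.

Call:
play_rows([
  [[-0.4,-0.14,0.42,0.45,0],[-0.4,-0.14,0.42,0.45,0],[-0.4,-0.14,0.42,0.45,0],[-0.4,-0.14,0.42,0.45,0],[-0.4,-0.14,0.42,0.45,0],[-0.4,-0.14,0.42,0.45,0]],
])

```text
clock: 3.52
tcp_pos: [0.6128, 0.2855, 0.1016]
orientation: [-2.218, -2.223, -0.001]
contact_force: [0.5, 0.3, 0.5]
grip_width: 0.0595
gripper_force: 0.0
```

Run:
```python
from h import *
o=get_obs(); f=viewer.grab_frame('wrist'); cv2.imwrite('pics/w2.png',f['pixels'][:,:,::-1]); print(o['tcp_pos'],o['grip_width'])
for n in('small_cutter',):
  for e in viewer.trace(f,n)[:4]:
    b=e['rect']; x0=unproj(f,[(b[0]+b[2])/2,(b[1]+b[3])/2],.02,o)[0,:2]
    print(n,round(e['score'],2),np.round(b),fit(n,[(f,b,o)],x0))
```

```text
[0.61276484 0.28553625 0.10156978] 0.059495328440927905
small_cutter 0.93 [255. 194. 313. 261.] (array([0.61515702, 0.27994221]), np.float64(0.9333448521815058))
small_cutter 0.82 [151. 133. 219. 196.] (array([0.55002521, 0.32545667]), np.float64(0.9874592401951361))
small_cutter 0.71 [353. 203. 418. 268.] (array([0.68672723, 0.27421097]), np.float64(0.6220876678717673))
```

View pics/w2.png

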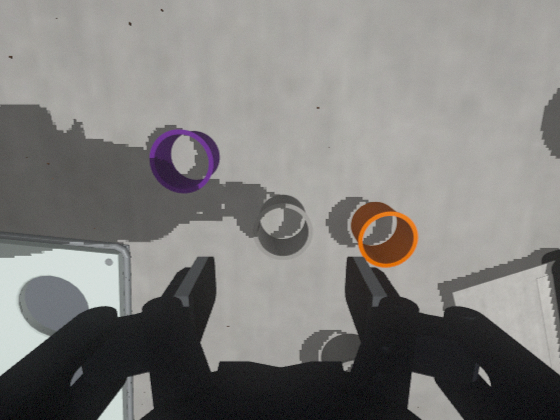

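Rim at (283,232), and the fits agree on (0.615, 0.280). Grasping.

Call:
play_rows([
  [[-0.4,-0.028,0.012,0.3,0],[-0.4,-0.028,0.012,0.47,0],[-0.4,-0.028,0.012,0.47,0],[-0.4,-0.028,0.012,0.47,0],[1,-0.028,0.012,0.47,0],[1,-0.028,0.012,0.47,0],[1,-0.028,0.012,0.47,0],[1,-0.028,0.012,0.47,0],[1,-0.028,0.012,0.47,0],[1,-0.028,0.012,0.1,0],[1,-0.028,0.012,0.1,0],[1,-0.028,0.012,0.1,0]],
], grip_force=30)

```text
clock: 4.62
tcp_pos: [0.621, 0.2795, 0.0895]
orientation: [2.22, 2.217, 0.019]
contact_force: [1.2, -1.1, -0.1]
grip_width: 0.0379
gripper_force: 30.5
```

Call:
play_rows([
  [[1,-1,-0.46,-0.4,0],[1,-1,-0.46,-0.4,0],[1,-1,-0.46,-0.4,0],[1,-1,-0.46,-0.4,0],[1,-1,-0.46,-0.4,0],[1,-1,-0.46,-0.4,0],[1,-1,-0.46,-0.4,0],[1,-1,-0.46,-0.4,0]],
])

```text
clock: 5.28
tcp_pos: [0.5244, 0.0767, 0.163]
orientation: [2.225, 2.216, 0.005]
contact_force: [0.4, 0.9, -0.1]
grip_width: 0.0375
gripper_force: 30.5
```

Call:
play_rows([
  [[1,-1,-0.46,0,0],[1,-1,-0.46,0,0],[1,-1,-0.46,0,0],[1,-1,-0.46,0,0],[1,-1,-0.46,0,0],[1,-1,-0.46,0,0],[1,-1,-0.46,0,0]],
])

```text
clock: 5.87
tcp_pos: [0.431, -0.1245, 0.1616]
orientation: [2.227, 2.215, 0.0]
contact_force: [0.1, 1.1, -0.8]
grip_width: 0.0375
gripper_force: 30.5
```

Call:
play_rows([
  [[1,-0.75,0,0,0],[1,-0.75,0,0,0],[1,-0.75,0,0,0],[1,-0.75,0,0,0],[1,-0.75,0,0,0],[1,-0.75,0,0,0],[1,-0.75,0,0,0],[1,-0.75,0,0,0]],
])

```text
clock: 6.53
tcp_pos: [0.4328, -0.2696, 0.161]
orientation: [-2.217, -2.224, -0.001]
contact_force: [-0.6, 0.3, -0.7]
grip_width: 0.038
gripper_force: 30.5
```

```bash
cat >> h.py <<'E'
def pockets(f,o,box=None,zs=(.004,.012)):
    """ellipses of dark pocket floors inside the bright insert"""
    g=cv2.cvtColor(f['pixels'],cv2.COLOR_RGB2GRAY)
    m=cv2.threshold(g,0,255,cv2.THRESH_BINARY_INV+cv2.THRESH_OTSU)[1]
    for c in cv2.findContours(m,cv2.RETR_LIST,cv2.CHAIN_APPROX_NONE)[0]:
        A=cv2.contourArea(c)
        if A<800: continue
        e=cv2.fitEllipse(c); fill=A/(np.pi*e[1][0]*e[1][1]/4)
        if abs(fill-1)<.06 and e[1][0]/e[1][1]>.75:
            P=unproj(f,c[:,0],.012,o)[:,:2]; q,_r=cv2.minEnclosingCircle((P*1000).astype(np.float32))
            print('pocket',np.round(e[0]),np.round(e[1]),'z12',unproj(f,e[0],.012,o)[0,:2].round(4),'z4',unproj(f,e[0],.004,o)[0,:2].round(4),'enc',np.round(q,1),round(_r,1))
E
python3 - <<'E'
from h import *
o=get_obs(); f=viewer.grab_frame('wrist'); cv2.imwrite('pics/w3.png',f['pixels'][:,:,::-1]); print(o['tcp_pos'],o['orientation'],o['grip_width'])
pockets(f,o)
E
```

```text
[ 0.43278783 -0.26956318  0.16095961] [-2.21725690e+00 -2.22419692e+00 -9.05919017e-04] 0.03798997063767601
```

View pics/w3.png

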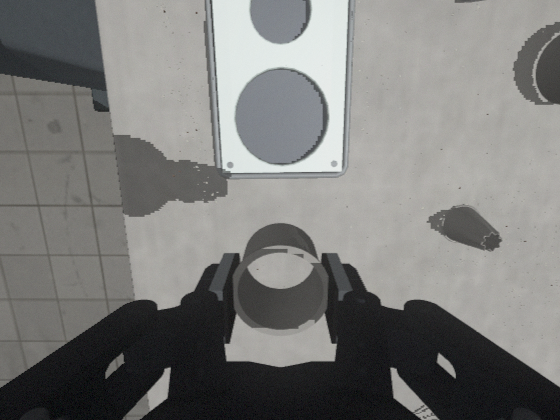

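The cutter is held upright at (280,285). The ring tray's cutter pocket is at (281,116) and its nozzle pocket is at (280,8). Otsu took in too much, so I set the threshold on the insert instead.

```bash
cat >> h.py <<'E'
from functools import partial
def circfit(f,o,uv,D,z=.012):
    """pocket centre: contour of the dark blob holding pixel uv; circle fit of its edge at the insert's top"""
    g=cv2.cvtColor(f['pixels'],cv2.COLOR_RGB2GRAY); m=(g<185).astype(np.uint8)
    lab=cv2.connectedComponents(m)[1]; b=(lab==lab[int(uv[1]),int(uv[0])]).astype(np.uint8)
    c=max(cv2.findContours(b,cv2.RETR_EXTERNAL,cv2.CHAIN_APPROX_NONE)[0],key=len)[:,0]
    c=c[(c>1).all(1)&(c[:,0]<558)&(c[:,1]<418)]
    P=unproj(f,c,z,o)[:,:2]
    s=least_squares(lambda q:np.hypot(*(P-q[:2]).T)-q[2],[*P.mean(0),D/2],loss='soft_l1',f_scale=.001)
    return s.x.round(4),np.std(s.fun).round(4)
E
python3 - <<'E'
from h import *
o=get_obs(); f=viewer.grab_frame('wrist'); print(o['tcp_pos'])
for z in(.004,.012): print(z,circfit(f,o,(281,116),.08,z),circfit(f,o,(280,12),.048,z))
t=viewer.grab_frame('top')
for z in(.004,.012): print(z,[circfit(t,None,u,.05,z) for u in((362,255),(330,256),(235,260),(203,257))])
E
```

```text
[ 0.43264151 -0.2697579   0.16108104]
0.004 (array([ 0.4332, -0.2002,  0.0408]), np.float64(0.0002)) (array([ 0.4318, -0.1166,  0.0245]), np.float64(0.0002))
0.012 (array([ 0.4332, -0.2002,  0.0397]), np.float64(0.0002)) (array([ 0.4318, -0.1188,  0.0238]), np.float64(0.0002))h.py:47: RuntimeWarning: Mean of empty slice.
  s=least_squares(lambda q:np.hypot(*(P-q[:2]).T)-q[2],[*P.mean(0),D/2],loss='soft_l1',f_scale=.001)
  ret = um.true_divide(
Traceback (most recent call last):
  File "h.py", line 47, in circfit
    s=least_squares(lambda q:np.hypot(*(P-q[:2]).T)-q[2],[*P.mean(0),D/2],loss='soft_l1',f_scale=.001)
ValueError: Initial guess is outside of provided bounds
```

Call:
play_rows([
  [[1,0.348,0.002,0.1,0],[1,0.348,0.002,0.3,0],[1,0.348,0.002,0.45,0],[1,0.348,0.002,0.6,0],[1,0.348,0.002,0.67,0],[1,0.348,0.002,0.71,0],[1,0.348,0.002,0.735,0],[1,0.348,0.002,0.74,0],[1,0.348,0.002,0.74,0],[1,0.348,0.002,0.74,0],[-0.4,0.348,0.002,0.74,0],[-0.4,0.348,0.002,0.74,0]],
])

```text
clock: 7.68
tcp_pos: [0.433, -0.2026, 0.0139]
orientation: [2.221, 2.22, 0.001]
contact_force: [-1.0, 0.5, 0.0]
grip_width: 0.0596
gripper_force: 0.0
```

Call:
play_rows([
  [[-0.5,0,0,0,0],[-0.5,0,0,0,0],[-0.5,0,0,-0.4,0],[-0.5,0,0,-0.8,0],[-1,-0.35,0.9,-0.8,0],[-1,-0.35,0.9,-0.8,0],[-1,-0.35,0.9,-0.8,0],[-1,-0.35,0.9,-0.8,0],[-1,-0.35,0.9,-0.8,0],[-1,-0.35,0.9,-0.8,0],[-1,-0.35,0.9,-0.8,0],[-1,-0.35,0.9,-0.8,0]],
])

```text
clock: 8.68
tcp_pos: [0.6109, -0.2723, 0.1723]
orientation: [-2.221, -2.219, 0.002]
contact_force: [0.2, 0.2, -0.3]
grip_width: 0.0857
gripper_force: 0.0
```

Run:
```python
from h import *
o=get_obs(); f=viewer.grab_frame('wrist'); cv2.imwrite('pics/w4.png',f['pixels'][:,:,::-1]); print(o['tcp_pos'],o['grip_width'])
for n in('small_cutter','large_cutter','smooth_nozzle','fluted_nozzle'):
  for e in viewer.trace(f,n)[:3]:
    b=e['rect']; x0=unproj(f,[(b[0]+b[2])/2,(b[1]+b[3])/2],.02,o)[0,:2]
    print(n,round(e['score'],2),np.round(b),fit(n,[(f,b,o)],x0))
```

```text
[ 0.61092649 -0.27227664  0.17234735] 0.0856695048514181
small_cutter 0.6 [ 36.  84. 104. 141.] (array([ 0.43180369, -0.19862398]), np.float64(4.487529115946444))
large_cutter 0.76 [328.  12. 412. 101.] (array([ 0.6819772 , -0.15878184]), np.float64(0.726698802251974))
fluted_nozzle 0.83 [257. 198. 297. 247.] (array([ 0.60741284, -0.30305378]), np.float64(5.152419556879693))
```

View pics/w4.png

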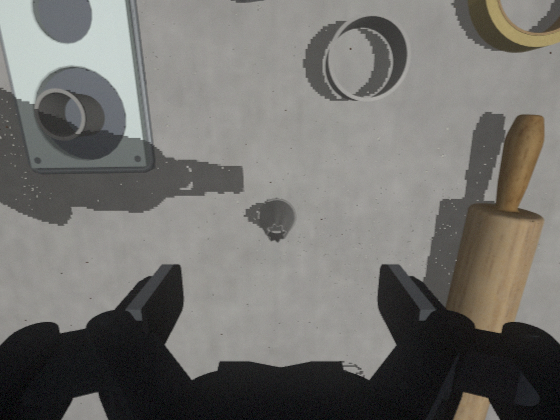

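The small cutter stands in the cutter pocket at (70,112). The large cutter is at (370,58), which fits to (0.682,-0.159). The fluted nozzle is at (277,218). Going for the large cutter.

Call:
play_rows([
  [[-1,0.567,0.355,0.1,0],[-1,0.567,0.355,0.2,0],[-1,0.567,0.355,0.3,0],[-1,0.567,0.355,0.4,0],[-1,0.567,0.355,0.4,0],[-1,0.567,0.355,0.45,0],[-1,0.567,0.355,0.6,0],[-1,0.567,0.355,0.75,0],[-1,0.567,0.355,0.81,0],[-1,0.567,0.355,0.835,0],[-1,0.567,0.355,0.835,0],[-1,0.567,0.355,0.835,0]],
])

```text
clock: 9.93
tcp_pos: [0.684, -0.1602, 0.0079]
orientation: [2.222, 2.218, 0.001]
contact_force: [-0.2, -0.5, 0.5]
grip_width: 0.0856
gripper_force: 0.0
```

Call:
play_rows([
  [[1,0,0,0,0],[1,0,0,0,0],[1,0,0,0,0],[1,0,0,0,0],[1,0,0,-0.3,0],[1,0,0,-0.7,0],[1,0,0,-0.7,0],[1,0,0,-0.7,0],[1,0,0,-0.7,0]],
], grip_force=30)

```text
clock: 10.68
tcp_pos: [0.6865, -0.1605, 0.1531]
orientation: [2.216, 2.214, 0.01]
contact_force: [0.5, -0.4, 0.1]
grip_width: 0.0622
gripper_force: 33.4
```

Run:
```python
from h import *
o=get_obs(); f=viewer.grab_frame('wrist'); cv2.imwrite('pics/w5.png',f['pixels'][:,:,::-1]); print(o['tcp_pos'],o['grip_width'])
T=np.linalg.inv(f['hand_eye'])
```

```text
[ 0.68653907 -0.16048732  0.15305468] 0.06219476263823126
```

View pics/w5.png

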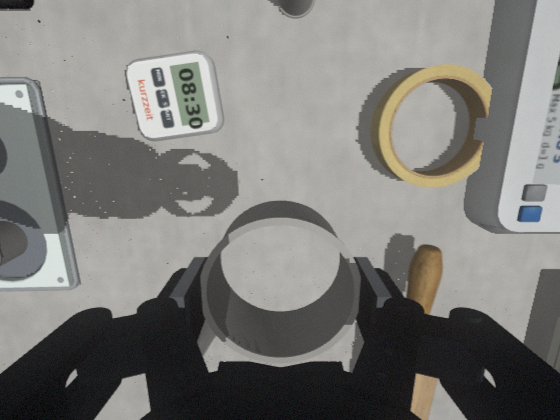

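Held level, with its rim at (278,290). Carrying it to the pocket.

Call:
play_rows([
  [[1,-0.2,-1,0,0],[1,-0.2,-1,0,0],[1,-0.2,-1,0,0],[1,-0.2,-1,0,0],[1,-0.2,-1,0,0],[1,-0.2,-1,0,0],[1,-0.2,-1,0,0]],
])

```text
clock: 11.32
tcp_pos: [0.4802, -0.1991, 0.1453]
orientation: [-2.223, -2.216, 0.001]
contact_force: [0.2, 0.4, 0.1]
grip_width: 0.0628
gripper_force: 33.4
```

Call:
play_rows([
  [[1,0,-0.24,0.1,0],[1,0,-0.24,0.2,0],[1,0,-0.24,0.25,0],[1,0,-0.24,0.25,0],[1,0,-0.24,0.25,0],[1,0,-0.24,0.25,0],[1,0,-0.24,0.25,0],[1,0,-0.24,0.25,0],[1,0,-0.24,0.25,0]],
])

```text
clock: 12.07
tcp_pos: [0.436, -0.199, 0.0968]
orientation: [2.221, 2.22, 0.001]
contact_force: [-0.1, 0.2, 0.4]
grip_width: 0.0626
gripper_force: 33.5
```

Run:
```python
from h import *
o=get_obs(); print(o['tcp_pos'])
f=viewer.grab_frame('wrist'); cv2.imwrite('pics/w6.png',f['pixels'][:,:,::-1])
print(get_obs()['tcp_pos'],o['orientation'],o['grip_width'])
```

```text
[ 0.43604689 -0.19902918  0.09679617]
[ 0.43577903 -0.19897613  0.09670034] [2.22085663e+00 2.22047257e+00 1.00733030e-03] 0.06264376499288492
```

View pics/w6.png

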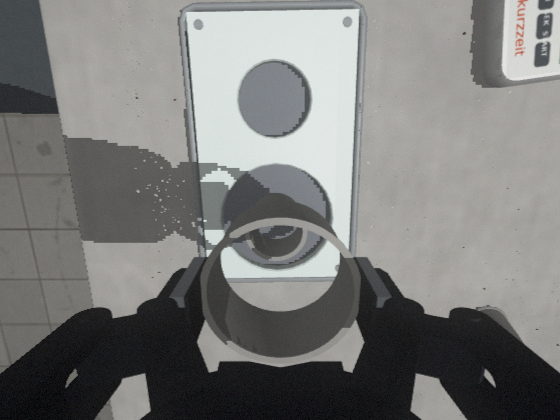

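The small cutter at (275,238) shows inside the held ring, within the pocket at (277,215). Lowering it.

Call:
play_rows([
  [[1,-0.013,-0.013,0.05,0],[1,-0.013,-0.013,0.15,0],[1,-0.013,-0.013,0.25,0],[1,-0.013,-0.013,0.33,0],[1,-0.013,-0.013,0.38,0],[1,-0.013,-0.013,0.41,0],[1,-0.013,-0.013,0.423,0],[1,-0.013,-0.013,0.423,0],[1,-0.013,-0.013,0.423,0],[1,-0.013,-0.013,0.423,0],[-1,-0.013,-0.013,0.423,0],[-1,-0.013,-0.013,0.423,0]],
])

```text
clock: 13.12
tcp_pos: [0.433, -0.2018, 0.0121]
orientation: [2.221, 2.22, 0.001]
contact_force: [0.8, -1.1, 0.6]
grip_width: 0.0841
gripper_force: 0.0
```

Call:
play_rows([
  [[-1,0,0,0,0],[-1,0,0,0,0],[-1,0,0,-0.3,0],[-1,0,0,-0.7,0],[-1,-0.55,0.85,-0.7,0],[-1,-0.55,0.85,-0.7,0],[-1,-0.55,0.85,-0.7,0],[-1,-0.55,0.85,-0.7,0],[-1,-0.55,0.85,-0.7,0],[-1,-0.55,0.85,-0.7,0],[-1,-0.55,0.85,-0.7,0],[-1,-0.55,0.85,-0.7,0]],
])

```text
clock: 14.12
tcp_pos: [0.6017, -0.3114, 0.1508]
orientation: [-2.221, -2.219, 0.001]
contact_force: [-0.3, 0.5, 0.3]
grip_width: 0.0857
gripper_force: 0.0
```

Run:
```python
from h import *
o=get_obs(); f=viewer.grab_frame('wrist'); cv2.imwrite('pics/w7.png',f['pixels'][:,:,::-1]); print(o['tcp_pos'],o['grip_width'])
for n in('large_cutter','fluted_nozzle'):
  for e in viewer.trace(f,n)[:3]:
    b=e['rect']; x0=unproj(f,[(b[0]+b[2])/2,(b[1]+b[3])/2],.02,o)[0,:2]
    print(n,round(e['score'],2),np.round(b),fit(n,[(f,b,o)],x0))
```

```text
[ 0.60165335 -0.31139672  0.15082764] 0.08568094401514122
large_cutter 0.97 [  1.   4. 108. 103.] (array([ 0.43236416, -0.19909829]), np.float64(3.336560975716367))
fluted_nozzle 0.84 [266. 160. 309. 205.] (array([ 0.60779905, -0.29872609]), np.float64(2.422903373858418))
```

View pics/w7.png

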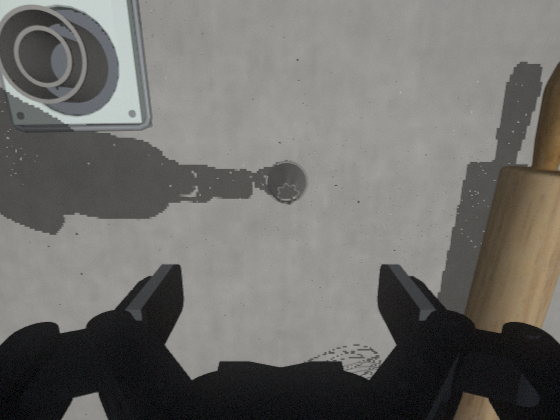

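Both ring cutters are nested in the pocket at (45,55). The fluted nozzle's foot is at (287,181). Grasping it.

Call:
play_rows([
  [[-0.5,0.063,0.03,0.1,0],[-0.5,0.063,0.03,0.25,0],[-0.5,0.063,0.03,0.4,0],[-0.5,0.063,0.03,0.55,0],[-0.5,0.063,0.03,0.65,0],[-0.5,0.063,0.03,0.684,0],[-0.5,0.063,0.03,0.684,0],[-0.5,0.063,0.03,0.684,0],[1,0.063,0.03,0.684,0],[1,0.063,0.03,0.684,0],[1,0.063,0.03,0.684,0],[1,0.063,0.03,0.684,0]],
], grip_force=40)

```text
clock: 15.27
tcp_pos: [0.6094, -0.2995, 0.0167]
orientation: [2.221, 2.219, 0.002]
contact_force: [-1.0, 0.5, 6.0]
grip_width: 0.0267
gripper_force: 38.8
```

Call:
play_rows([
  [[1,0,0,0,0],[1,0,0,0,0],[1,0,0,-0.2,0],[1,0,0,-0.5,0],[1,0,0,-0.8,0],[1,0,0,-0.8,0],[1,0,0,-0.8,0],[1,0,0,-0.8,0],[1,0,0,-0.8,0]],
])

```text
clock: 16.02
tcp_pos: [0.6084, -0.2987, 0.175]
orientation: [-2.222, -2.221, -0.001]
contact_force: [0.2, 0.2, -0.9]
grip_width: 0.026
gripper_force: 39.1
```

Run:
```python
from h import *
o=get_obs(); f=viewer.grab_frame('wrist'); cv2.imwrite('pics/w8.png',f['pixels'][:,:,::-1]); print(o['tcp_pos'],o['grip_width'])
```

```text
[ 0.60836755 -0.2986501   0.1750058 ] 0.025993682644968014
```

View pics/w8.png

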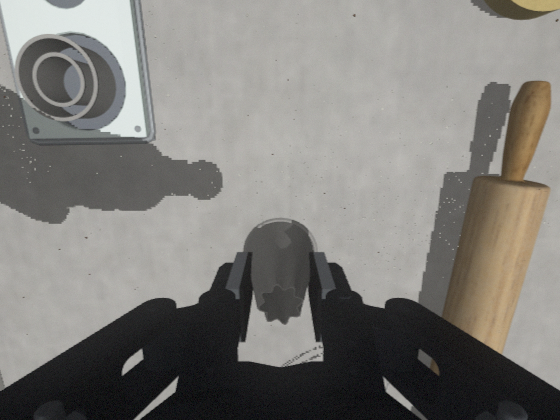

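Call:
play_rows([
  [[1,0.9,-0.45,0,0],[1,0.9,-0.45,0,0],[1,0.9,-0.45,0,0],[1,0.9,-0.45,0,0],[1,0.9,-0.45,0,0],[1,0.9,-0.45,0,0]],
])

```text
clock: 16.57
tcp_pos: [0.5147, -0.1114, 0.1724]
orientation: [-2.207, -2.224, 0.003]
contact_force: [0.7, 1.5, -0.9]
grip_width: 0.0264
gripper_force: 39.1
```

Call:
play_rows([
  [[1,0.9,-0.45,0,0],[1,0.9,-0.45,0,0],[1,0.9,-0.45,0,0],[1,0.9,-0.45,0,0],[1,0.9,-0.45,0,0],[1,0.9,-0.45,0,0],[1,0.9,-0.45,0,0],[1,0.9,-0.45,0,0],[1,0.9,-0.45,0,0]],
])

```text
clock: 17.32
tcp_pos: [0.429, 0.0598, 0.1745]
orientation: [2.224, 2.218, -0.002]
contact_force: [-0.0, -0.1, -0.3]
grip_width: 0.0265
gripper_force: 39.1
```

Run:
```python
from h import *
f=viewer.grab_frame('wrist'); o=get_obs(); f=viewer.grab_frame('wrist'); cv2.imwrite('pics/w9.png',f['pixels'][:,:,::-1]); print(o['tcp_pos'],o['orientation'],o['grip_width'])
for p,D in(((.4226,.1286),.068),((.431,.2105),.056)):
    uv=proj(f,[[*p,.004]],o)[0]; print(uv,circfit(f,o,uv,D))
print('foot front edge', unproj(f,[[282,218]],o['tcp_pos'][2]-.0145,o)-o['tcp_pos'])
```

```text
[0.42905807 0.05967027 0.17459746] [ 2.22469771e+00  2.21767153e+00 -1.42615114e-03] 0.026445341449872106
[273.34999988 117.87657279] (array([0.4223, 0.127 , 0.0336]), np.float64(0.0003))
[282.47146586  17.02473875] (array([0.4308, 0.2081, 0.0277]), np.float64(0.0002))
foot front edge [[ 0.00035448  0.02140552 -0.0145    ]]
```

Call:
play_rows([
  [[1,0.735,0.009,0,0],[1,0.735,0.009,0,0],[1,0.735,0.009,0.1,0],[1,0.735,0.009,0.25,0],[1,0.735,0.009,0.4,0],[1,0.735,0.009,0.55,0],[1,0.735,0.009,0.65,0],[1,0.735,0.009,0.71,0],[1,0.735,0.009,0.75,0],[1,0.735,0.009,0.77,0],[1,0.735,0.009,0.778,0],[1,0.735,0.009,0.778,0]],
])

```text
clock: 18.42
tcp_pos: [0.4306, 0.2068, 0.0205]
orientation: [-2.224, -2.218, 0.002]
contact_force: [-5.6, -3.7, 14.3]
grip_width: 0.0261
gripper_force: 41.7
```

Call:
play_rows([
  [[1,0,0,0,0],[1,0,0,0,0],[0.2,0,0,0,0],[-0.2,0,0,0,0],[-0.3,0,0,0,0],[-0.3,0,0,-0.3,0],[-0.3,0,0,-0.7,0],[-0.3,-0.5,0.9,-0.7,0],[-0.3,-0.5,0.9,-0.7,0],[-0.3,-0.5,0.9,-0.7,0],[-0.3,-0.5,0.9,-0.7,0],[-0.3,-0.5,0.9,-0.7,0]],
])

```text
clock: 19.42
tcp_pos: [0.6078, 0.1095, 0.1589]
orientation: [2.221, 2.221, 0.001]
contact_force: [0.0, 0.0, 0.9]
grip_width: 0.0553
gripper_force: 0.0
```

Call:
play_rows([
  [[-1,0,0.2,0,0],[-1,0,0.2,0,0],[-1,0,0.2,0,0],[-1,0,0.2,0,0],[-1,0,0.2,0,0]],
])

```text
clock: 19.83
tcp_pos: [0.6448, 0.1109, 0.1575]
orientation: [-2.22, -2.221, 0.002]
contact_force: [-0.7, -0.1, -0.1]
grip_width: 0.0853
gripper_force: 0.0
```

Run:
```python
from h import *
o=get_obs(); f=viewer.grab_frame('wrist'); cv2.imwrite('pics/w10.png',f['pixels'][:,:,::-1]); print(o['tcp_pos'],o['grip_width'])
for n in('middle_cutter','fluted_nozzle','white_nozzle'):
  for e in viewer.trace(f,n)[:3]:
    b=e['rect']; x0=unproj(f,[(b[0]+b[2])/2,(b[1]+b[3])/2],.02,o)[0,:2]
    print(n,round(e['score'],2),np.round(b),fit(n,[(f,b,o)],x0))
```

```text
[0.64483154 0.11085989 0.15747206] 0.08534519743009399
middle_cutter 0.74 [285. 124. 344. 185.] (array([0.67181809, 0.15080876]), np.float64(1.8023559176270965))
fluted_nozzle 0.68 [  0.  57.  51. 108.] (array([0.45160716, 0.20789994]), np.float64(24.97279765695798))
white_nozzle 0.77 [198. 172. 251. 223.] (array([0.59246148, 0.1080115 ]), np.float64(1.600735847022321))
```

View pics/w10.png

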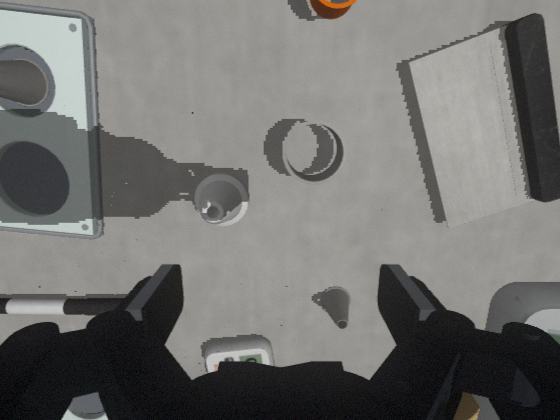

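The fluted nozzle stands in its pocket at (20,82). The middle cutter is at (312,152), the white nozzle at (220,198) and the smooth nozzle at (336,305). Grasping the middle cutter.

Call:
play_rows([
  [[-0.65,0.203,0.135,0.1,0],[-0.65,0.203,0.135,0.2,0],[-0.65,0.203,0.135,0.35,0],[-0.65,0.203,0.135,0.5,0],[-0.65,0.203,0.135,0.65,0],[-0.65,0.203,0.135,0.73,0],[-0.65,0.203,0.135,0.757,0],[-0.65,0.203,0.135,0.757,0],[-0.65,0.203,0.135,0.757,0],[1,0.203,0.135,0.757,0],[1,0.203,0.135,0.757,0],[1,0.203,0.135,0.757,0]],
], grip_force=30)

```text
clock: 21.03
tcp_pos: [0.6747, 0.1512, 0.0089]
orientation: [2.221, 2.22, 0.005]
contact_force: [-1.4, 0.1, 7.3]
grip_width: 0.0494
gripper_force: 30.7
```

Call:
play_rows([
  [[1,0,0,0,0],[1,0,0,0,0],[1,0,0,-0.2,0],[1,0,0,-0.5,0],[1,0,0,-0.8,0],[1,0,0,-0.8,0],[1,0,0,-0.8,0],[1,0,0,-0.8,0],[1,0,0,-0.8,0],[1,0,0,-0.8,0]],
])

```text
clock: 21.87
tcp_pos: [0.6721, 0.151, 0.1653]
orientation: [-2.221, -2.22, 0.003]
contact_force: [-0.4, 0.4, 0.1]
grip_width: 0.0491
gripper_force: 31.6
```

Run:
```python
from h import *
o=get_obs(); f=viewer.grab_frame('wrist'); cv2.imwrite('pics/w11.png',f['pixels'][:,:,::-1]); print(o['tcp_pos'],o['grip_width'])
# expected rim in hand if centred at TCP (rim 29 mm above TCP)
p=o['tcp_pos']; q=proj(f,circ(p[0],p[1],p[2]+.029,.0255),o); print(q.min(0),q.max(0))
for e in viewer.trace(f,'middle_cutter')[:2]: print(e['score'],np.round(e['rect']))
```

```text
[0.67213197 0.15104021 0.16526211] 0.0490675396569296
[215.89733854 242.27653395] [347.55379702 358.91897685]
0.95 [220. 216. 344. 349.]
```

View pics/w11.png

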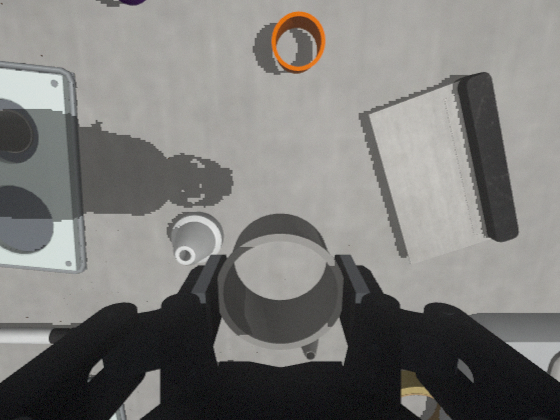

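The middle cutter is held level with its rim at (281,291). It sits about 3 mm toward +y of the TCP.

Call:
play_rows([
  [[1,-0.135,-1,0.1,0],[1,-0.135,-1,0.3,0],[1,-0.135,-1,0.3,0],[1,-0.135,-1,0.3,0],[1,-0.135,-1,0.3,0],[1,-0.135,-1,0.3,0],[1,-0.135,-1,0.3,0],[1,-0.135,-1,0.3,0],[1,-0.135,-1,0.3,0],[1,-0.135,-1,0.3,0]],
])

```text
clock: 22.8
tcp_pos: [0.4751, 0.1244, 0.107]
orientation: [2.221, 2.22, 0.002]
contact_force: [-0.2, 0.2, 0.5]
grip_width: 0.0493
gripper_force: 31.6
```

Call:
play_rows([
  [[1,0,-0.263,0,0],[1,0,-0.263,0.05,0],[1,0,-0.263,0.15,0],[1,0,-0.263,0.25,0],[1,0,-0.263,0.35,0],[1,0,-0.263,0.42,0],[1,0,-0.263,0.455,0],[1,0,-0.263,0.475,0],[1,0,-0.263,0.475,0],[1,0,-0.263,0.475,0],[1,0,-0.263,0.475,0],[1,0,-0.263,0.475,0]],
])

```text
clock: 23.8
tcp_pos: [0.4213, 0.1243, 0.0119]
orientation: [2.222, 2.22, 0.002]
contact_force: [0.1, -1.1, 0.2]
grip_width: 0.0491
gripper_force: 32.0
```

Call:
play_rows([
  [[0,0,0,0,0],[-0.6,0,0,0,0],[-0.6,0,0,0,0],[-0.6,0,0,-0.3,0],[-0.6,0,0,-0.75,0],[-0.6,-0.7,0.9,-0.75,0],[-0.6,-0.7,0.9,-0.75,0],[-0.6,-0.7,0.9,-0.75,0],[-0.6,-0.7,0.9,-0.75,0],[-0.6,-0.7,0.9,-0.75,0],[-0.6,-0.7,0.9,-0.75,0],[-0.6,-0.7,0.9,-0.75,0]],
])

```text
clock: 24.8
tcp_pos: [0.6055, -0.0215, 0.164]
orientation: [2.223, 2.209, 0.004]
contact_force: [-0.4, -1.5, 0.7]
grip_width: 0.0682
gripper_force: 0.0
```

Call:
play_rows([
  [[-0.6,0,0.4,0,0],[-0.6,0,0.4,0,0],[-0.6,0,0.4,0,0],[-0.6,0,0.4,0,0],[-0.6,0,0.4,0,0],[-0.6,0,0.4,0,0],[-0.6,0,0.4,0,0]],
])

```text
clock: 25.38
tcp_pos: [0.6794, -0.016, 0.1616]
orientation: [-2.222, -2.22, 0.0]
contact_force: [0.4, -0.0, 0.1]
grip_width: 0.0682
gripper_force: 0.0
```

Run:
```python
from h import *
o=get_obs(); f=viewer.grab_frame('wrist'); cv2.imwrite('pics/w12.png',f['pixels'][:,:,::-1]); print(o['tcp_pos'],o['grip_width'])
for n in('middle_cutter','smooth_nozzle'):
  for e in viewer.trace(f,n)[:3]:
    b=e['rect']; x0=unproj(f,[(b[0]+b[2])/2,(b[1]+b[3])/2],.02,o)[0,:2]
    print(n,round(e['score'],2),np.round(b),fit(n,[(f,b,o)],x0))
```

```text
[ 0.67936107 -0.01596935  0.161641  ] 0.06822729675528073
middle_cutter 0.49 [ 0.  1. 46. 99.] (array([0.49669956, 0.1075965 ]), np.float64(45.729306116168104))
smooth_nozzle 0.85 [288. 162. 321. 193.] (array([ 0.70207299, -0.00127452]), np.float64(1.390402620869935))
```

View pics/w12.png

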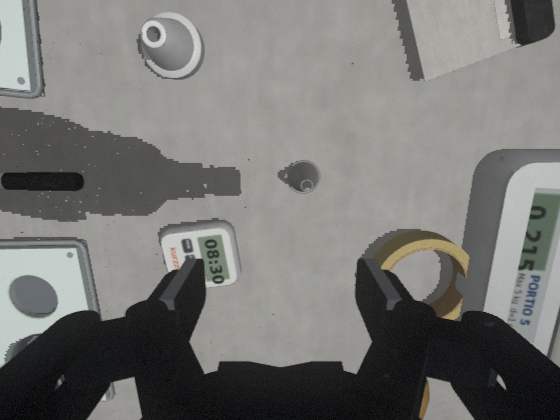

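The smooth nozzle is at (303,177). It fits to (0.702, 0.000), and nothing is close by.

Call:
play_rows([
  [[-0.6,0.08,0.113,0.1,0],[-0.6,0.08,0.113,0.25,0],[-0.6,0.08,0.113,0.4,0],[-0.6,0.08,0.113,0.55,0],[-0.6,0.08,0.113,0.67,0],[-0.6,0.08,0.113,0.73,0],[-0.6,0.08,0.113,0.748,0],[-0.6,0.08,0.113,0.748,0],[-0.6,0.08,0.113,0.748,0],[1,0.08,0.113,0.748,0],[1,0.08,0.113,0.748,0],[1,0.08,0.113,0.748,0]],
], grip_force=40)

```text
clock: 26.53
tcp_pos: [0.7039, -0.0, 0.0133]
orientation: [2.221, 2.22, 0.003]
contact_force: [-0.5, -0.1, -0.3]
grip_width: 0.0325
gripper_force: 0.0
```

Call:
play_rows([
  [[1,0,0,0,0],[1,0,0,0,0],[1,0,0,0,0],[1,0,0,-0.2,0],[1,0,0,-0.5,0],[1,0,0,-0.8,0],[1,0,0,-0.8,0],[1,0,0,-0.8,0],[1,0,0,-0.8,0],[1,0,0,-0.8,0]],
])

```text
clock: 27.37
tcp_pos: [0.7026, 0.0002, 0.1715]
orientation: [-2.221, -2.22, 0.0]
contact_force: [-0.6, 0.3, -0.4]
grip_width: 0.0192
gripper_force: 38.4
```

Call:
play_rows([
  [[1,-0.65,-0.9,0,0],[1,-0.65,-0.9,0,0],[1,-0.65,-0.9,0,0],[1,-0.65,-0.9,0,0],[1,-0.65,-0.9,0,0],[1,-0.65,-0.9,0,0],[1,-0.65,-0.9,0,0],[1,-0.65,-0.9,0,0],[1,-0.65,-0.9,0,0],[1,-0.65,-0.9,0,0]],
])

```text
clock: 28.2
tcp_pos: [0.524, -0.1287, 0.1713]
orientation: [-2.219, -2.223, 0.001]
contact_force: [0.1, 0.5, -0.7]
grip_width: 0.0191
gripper_force: 38.4
```

Run:
```python
from h import *
o=get_obs(); f=viewer.grab_frame('wrist'); cv2.imwrite('pics/w13.png',f['pixels'][:,:,::-1]); print(o['tcp_pos'],o['grip_width'])
p=o['tcp_pos']; q=proj(f,circ(p[0],p[1],p[2]-.012,.016),o); print('foot expected',q.min(0),q.max(0))
```

```text
[ 0.52399433 -0.12865278  0.1713087 ] 0.019071403852852945
foot expected [249.86349433 229.97475841] [312.91670913 288.08427703]
```

View pics/w13.png

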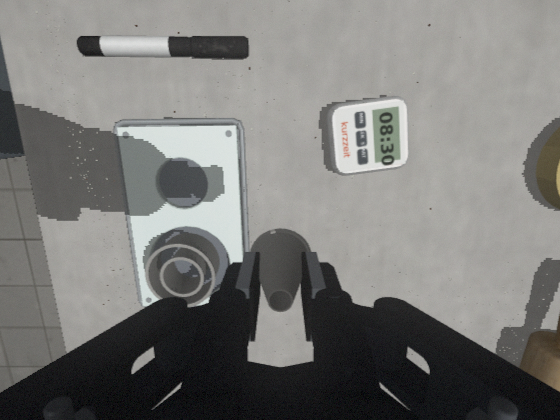

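Held upright: the foot's front edge is at row 229 and row 230 was expected. Placing it in the nozzle pocket.

Call:
play_rows([
  [[1,0.048,-0.461,0,0],[1,0.048,-0.461,0.05,0],[1,0.048,-0.461,0.15,0],[1,0.048,-0.461,0.3,0],[1,0.048,-0.461,0.45,0],[1,0.048,-0.461,0.55,0],[1,0.048,-0.461,0.65,0],[1,0.048,-0.461,0.71,0],[1,0.048,-0.461,0.75,0],[1,0.048,-0.461,0.769,0],[1,0.048,-0.461,0.769,0],[1,0.048,-0.461,0.769,0]],
])

```text
clock: 29.25
tcp_pos: [0.4314, -0.1203, 0.0184]
orientation: [2.221, 2.221, 0.001]
contact_force: [-0.3, -0.5, 0.4]
grip_width: 0.0193
gripper_force: 38.5
```

Call:
play_rows([
  [[1,0,0,0,0],[1,0,0,0,0],[0.2,0,0,0,0],[-0.2,0,0,0,0],[-0.3,0,0,0,0],[-0.3,0,0,-0.3,0],[-0.3,0,0,-0.8,0],[-0.3,-0.5,0.9,-0.9,0],[-0.3,-0.5,0.9,-0.9,0],[-0.3,-0.5,0.9,-0.9,0],[-0.3,-0.5,0.9,-0.9,0],[-0.3,-0.5,0.9,-0.9,0]],
])

```text
clock: 30.25
tcp_pos: [0.5969, -0.2125, 0.1912]
orientation: [2.221, 2.221, 0.001]
contact_force: [0.5, -0.2, -0.0]
grip_width: 0.0554
gripper_force: 0.0
```

Call:
play_rows([
  [[-0.3,-0.8,0.4,-0.3,0],[-0.3,-0.8,0.4,-0.3,0],[-0.3,-0.8,0.4,-0.3,0],[-0.3,-0.8,0.4,-0.3,0],[-0.3,-0.8,0.4,-0.3,0],[-0.3,-0.8,0.4,-0.3,0],[-0.3,-0.8,0.4,-0.3,0],[-0.3,-0.8,0.4,-0.3,0]],
])

```text
clock: 30.92
tcp_pos: [0.6752, -0.3709, 0.249]
orientation: [-2.22, -2.22, -0.0]
contact_force: [0.5, -0.5, -0.4]
grip_width: 0.0558
gripper_force: 0.0
```

Run:
```python
from h import *
t=viewer.grab_frame('top'); s=viewer.grab_frame('side')
a1=cv2.resize(t['pixels'][220:295,170:395],None,fx=3.4,fy=3.4,interpolation=cv2.INTER_CUBIC)
b1=cv2.resize(s['pixels'][155:350,160:360],None,fx=1.7,fy=1.7,interpolation=cv2.INTER_CUBIC)
c=np.zeros((a1.shape[0]+b1.shape[0],a1.shape[1],3),np.uint8); c[:a1.shape[0]]=a1; c[a1.shape[0]:,:b1.shape[1]]=b1
print(c.shape); cv2.imwrite('pics/end.png',c[:,:,::-1])
for n in('large_cutter','middle_cutter','smooth_nozzle','fluted_nozzle'):
  M[n]=[(z+.004,q) for z,q in M[n]]
  for e in viewer.trace(t,n)[:1]:
    b=e['rect']; print(n,round(e['score'],2),np.round(b),fit(n,[(t,b,None)],[.43,0]))
```

```text
(587, 765, 3)
smooth_nozzle 0.65 [279. 232. 288. 290.] (array([ 3.78958978e-01, -2.79532638e-04]), np.float64(38.43927641265637))
fluted_nozzle 0.62 [196. 251. 210. 265.] (array([0.42648011, 0.20930389]), np.float64(0.10836810449282552))
```

View pics/end.png

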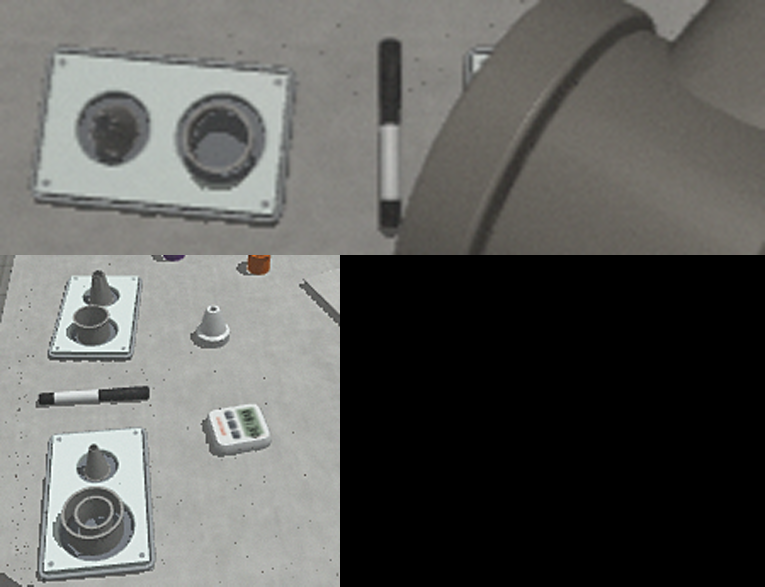

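The side view shows the fluted nozzle (100,287) and middle cutter (92,325) upright in the rosette tray. The smooth nozzle (95,462) and the nested cutters (95,520) are upright in the ring tray. The bystanders haven't moved.

```bash
python3 -c "
from bench import r
print(r.hand_in())"
```

```text
the job is handed in; nothing more can be done
None
```

I handed the job in at about 31 s of the 115 s allowed. In the last side picture all five pieces stand upright in their pockets, with the small cutter inside the large one and the bystanders in place. The hand-in returned no verdict.

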